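Clamp the stub and hold the guard flap at its balance point

ROBOT

A 6-joint arm with a two-finger parallel gripper is mounted at the origin on the work surface. World frame = base frame: x ahead of the robot, y to its left, z up, the work surface at z = 0. Lengths are in m, angles in rad, forces in N, time in s.
With the tool pointing down it reaches from about 0.25 to 0.725 m from the base axis. Payload 4 kg.
Tool frame: the origin (TCP) lies on the centre line of the jaws, within the pads' length; the fingertips stand 11 mm ahead of it and the grasp point (between the pads) lies 8 mm behind it; z points along the fingers, x is the direction in which the jaws open and shut, and the axes are right-handed (so a half turn about z gives the same grasp; the last joint's range is limited). The gripper opens to 85 mm and grips with 20 to 120 N. Pads are 22 mm wide; open, the fingers measure 114 mm over their backs; the gripper's body (76 mm by 85 mm) begins 54 mm behind the grasp point. The pads swing forward as they close: fully open they stand 13 mm farther back than shut.
Start: joints at [-1.104, 0.241, 0.005, 1.335, 0, 1.571], TCP at [0.225, -0.447, 0.242] pointing down, gripper open.
Joint ranges: [-2.72, 2.72], [-1.05, 1.87], [-1.09, 1.28], [-1.99, 2.15], [-1.42, 1.44], [-3.14, 3.14]. Speed limits (rad/s): [2.79, 2.79, 3.14, 3.14, 3.14, 3.14].

INTERFACE

Orientations are given as a unit quaternion [x, y, z, w].
In Python, from workcell import bot, viewer, order gives the robot as it stands. The module is installed in compiled form; this text tells all that it offers.
- The arm moves only by the tool send_rows, never from a script. Its argument "increments" is a list that holds one entry, the list of rows, each a list of 4 numbers: the shift along the tool's x, y, z in m, then the turn about the tool's z in degrees. A call has exactly 8 rows; each row shifts and turns the pose as measured when the row begins, along the tool's axes as they then stand; what a row does not reach is not made up. A row lasts 1/10 s, in which the tool goes at most 50 mm and 8.59 degrees, less where a joint would pass 70% of its speed; a pose out of reach is approached as far as the arm can. A call is refused whole if a number of a shift passes 0.05 or a number of a turn 8.59, either way. A call with a gripper value outside its range is refused whole. "hand" is the closure, from -1 (fully open) to 1 (shut), so that 0 is half open, set as the call begins (left out, the last holds). The fingers move at their own pace and stop on an object; the grip force is fixed at half the most. Time passes only in rows, so rows that do not move let the fingers close, or fill a call up. It gives the time, the measured TCP pose, the force and the opening at its end, in the units of the state.
- bot.get_obs(): the state, without advancing time (a new reading comes with each control period).
- viewer.camera(name): name is "side" or "top"; returns a dict with "image" (384x512x3 uint8, red, green, blue), "range_z" (384x512 float32, m along the optical axis (not along the pixel's ray), 0 where there is no reading), "camera_matrix" (3x3 intrinsics, pixels), "eye" and "rotation" of the camera in the world. Camera axes: x right, y down, z forward; pixel columns grow to the right and rows downward; lengths in m; the calibration is good to about 2 mm. A picture is of the moment at which its call begins.
- order.job_done(): hands the job in, once; it reports no verdict.
The state is a dict: "clock": time; "joint_pos": joint angles; "joint_vel": joint speeds; "tau": joint torques, N m; "eef_pos": TCP position; "tool_rot": TCP orientation; "ft_force": force on the tool from outside, world axes, zero at the start; "ft_torque": the same for the moment, N m; "grip_width": finger opening in m.
Only numpy, scipy, OpenCV 4.12 (cv2) and the standard library are available. Lean on these libraries where they do the work, as an engineer would, in place of code of your own. Each camera call takes 0.05 s, during which the arm holds its last target.

TASK

The short tube stub is already loaded in the welding jig: first close the jig's clamp fully down onto it, then swing the hinged steel flap up by its bow handle until it stands straight up at its balance point, never letting it go over to the far side, and keep hold of it there so that I can tack its stay on: the program finishes while the gripper is still holding the flap. Leave the stub in its nest, the clamp down and the other things on the bench where they are.

Things in the scene. Friction and masses are not known exactly. Their poses are not given: they have to be found in the camera images.
- jig: the welding jig, a grey base plate 240 (x) x 300 (y) x 12 mm fixed to the bench, carrying the flap on its left half (+y) and the clamp on its right half (-y); origin at the centre of its underside; its x points from its front edge (robot side) to its back, y to the left, z up; it is turned up to 0.4 rad. The flap's steel hinge rail stands 52 mm high at x = 40 to 80 mm, y = -10 to 150 mm; the clamp's fork stands 97 mm high at x = 63 to 97 mm, y = -102 to -58 mm
- flap (a joint): angle (rad) of the flap, a flat steel plate 140 mm wide with a bow handle of round bar, 0.4 to 0.65 kg in all, hinged freely along the jig's y axis: 0 lying level on its rest, pointing to the jig's front (its start); 1.571 straight up, which is its balance point, as its weight lies in the plane through the hinge; beyond that it falls over to the far side, to a stop at 2.75. It falls from any other angle when let go
- flap_hinge (a point): point on the flap's hinge axis at the middle of the flap's width, 60 mm above the bench; jig frame x = 60, y = 70 mm
- flap_grip (a point): middle of the cross bar of the flap's bow handle: round steel bar 10 mm thick along the jig's y axis, 165 mm from the hinge axis and 55 mm clear of the plate's edge, 90 mm free between the two prongs; 60 mm above the bench while the flap lies down. It turns easily between two gripper fingers that pinch it across, so the tool can stay upright as the flap swings
- clamp (a joint): angle (rad) of the clamp arm, a steel bar hinged along the jig's y axis at its back end: 0 down with its foot on the stub; grows as it opens upward and back; starts at 0.7 to 1.15. Its hinge is stiff (about 4 N at the grip) and stays where it is left
- clamp_hinge (a point): point on the clamp's hinge axis, 85 mm above the bench; jig frame x = 80, y = -80 mm
- clamp_grip (a point): grip point on the clamp's side rod: round steel rod 12 mm thick that sticks out 69 mm to the right (-y) from the free end of the arm, parallel to the jig's y axis, 150 mm from the hinge axis; this point lies 45 mm to the right of the arm's middle; it is 85 mm above the bench with the clamp down. The rod turns between two fingers that pinch it across
- stub: the loaded stub, a loose square steel tube 30 x 30 mm, 80 mm long along the jig's y axis, lying in the low nest under the clamp's foot; origin under its centre, 12 mm above the bench
- offcut: an offcut of the same square tube but 150 mm long, lying left of or behind the jig; origin under its centre, y along it; to be left alone
- hammer: a hammer lying right of the jig; to be left alone
- wire_brush: a wire brush lying left of the jig; to be left alone
- spray_can: an upright metal can, 56 mm across and 160 mm tall, behind the jig (about 190 mm beyond the jig's centre); origin under its centre; to be left alone
- nut: a round steel nut, 22 mm across and 12 mm tall, lying on the jig's base plate between the flap's handle and the clamp's grip; origin under its centre; to be left alone
- square: a flat grey welding square, about 90 x 90 x 14 mm, lying left of the jig; to be left alone
- bar_clamp: a bar clamp with a wooden handle, 240 mm long and 20 mm high, lying between the robot and the jig; to be left alone

How it is judged:
On the way, in this order (a step that is already met when the one before it is completed fails the run):
1. the clamp is fully down on the stub (value of joint clamp below 0.06 rad), for 0.2 s.
2. the flap stands at its balance point in the fingers (value of joint flap between 1.5008 and 1.6408 rad and velocity of joint flap between -0.1 and 0.1 rad/s and contact force between the fingers and flap above 0.5 N and value of joint clamp below 0.06 rad), for 0.5 s.
At the end, for the whole second after the job is handed in: the flap is held by the fingers (contact of more than 0.5 N) within 0.07 rad of straight up (1.571) and still (under 0.1 rad/s), with the clamp within 0.06 rad of fully down and the stub within 8 mm of its start (all of step 2 and distance of stub from where it was at the start of the episode below 0.008 m); the arm keeps its last pose, push and grip.
It fails at once if the flap goes over to the far side (more than 0.35 rad past straight up) (value of joint flap above 1.9208 rad).
It fails at once if the flap is raised (beyond 0.3 rad) while the clamp is open (beyond 0.15 rad) (value of joint flap above 0.3 rad and value of joint clamp above 0.15 rad).
It fails at once if another thing on the bench is moved by more than 30 mm (distance of any of offcut, hammer, wire_brush, spray_can, nut, square, bar_clamp from where it was at the start of the episode above 0.03 m).
It also fails if it takes over 53 s, if anything falls off the work surface, if the arm or the gripper's body presses on something with over 40 N, if the wrist force passes 120 N, or if a joint passes its speed limit or range.

## Working session

There is one attempt and no reset: what is moved stays moved. The work goes in short steps, Python scripts to look and compute and a tool call to move; the robot and the scene stay as the last step left them, time stands still between calls to the robot, and variables do not carry over. Pictures are saved under pics/ and viewed, and the job is handed in when it is done.

Besides the shell and the picture viewer there is one more tool, called after "Call:" by a JSON object that holds its "fn" and its "kwargs". send_rows: Moves the arm, as the interface text tells. Its arguments: {"type":"object","properties":{"increments":{"type":"array","items":{"type":"array","items":{"type":"array","items":{"type":"number"}}}},"hand":{"type":"number"}},"required":["increments"]}

```bash
mkdir -p pics; cat > h.py <<'E'
import numpy as np, cv2
from workcell import bot, viewer, order
from scipy.spatial.transform import Rotation as R
def snap(name,tag,crop=None,sc=1.5):
    c=viewer.camera(name); np.savez(f'pics/{tag}.npz',**{k:np.asarray(v) for k,v in c.items()})
    show(tag,tag,crop,sc); return c
def show(tag,out,crop=None,sc=1.5):
    c=np.load(f'pics/{tag}.npz'); im=c['image'][:,:,::-1]
    if crop: a,b,w,h=crop; im=im[b:b+h,a:a+w]
    cv2.imwrite(f'pics/{out}.png',cv2.resize(im,None,fx=sc,fy=sc,interpolation=cv2.INTER_CUBIC))
def px(tag,u,v,z=None):
    c=np.load(f'pics/{tag}.npz');K=c['camera_matrix'];r=c['rotation']
    if r.shape!=(3,3): r=R.from_quat(r).as_matrix()
    d=r@np.array([(u-K[0,2])/K[0,0],(v-K[1,2])/K[1,1],1]); e=c['eye']
    t=c['range_z'][int(round(v)),int(round(u))] if z is None else (z-e[2])/d[2]
    return e+t*d
E
python3 - <<'E'
from h import *
s=bot.get_obs(); print({k:np.round(v,3) for k,v in s.items()})
for n in('top','side'):
    c=snap(n,n+'0'); print(n,c['eye'],c['rotation'],c['camera_matrix'])
E
```

```text
{'clock': np.float64(0.0), 'joint_pos': array([-1.104,  0.241,  0.004,  1.335,  0.   ,  1.571]), 'joint_vel': array([ 0.001, -0.003,  0.001, -0.001, -0.   ,  0.001]), 'tau': array([ 1.0000e-03, -3.7232e+01,  2.5241e+01,  1.7000e-02,  0.0000e+00,
        0.0000e+00]), 'eef_pos': array([ 0.225, -0.446,  0.241]), 'tool_rot': array([ 0.851, -0.524, -0.001, -0.001]), 'ft_force': array([-0.21 ,  0.029,  0.914]), 'ft_torque': array([-0.039, -0.022,  0.016]), 'grip_width': np.float64(0.085)}
top [0.44971043 0.06872191 0.88482533] [ 0.70841969 -0.69928147  0.07189446 -0.06307261] [[388.17938488   0.         256.35348777]
 [  0.         388.17938488 186.39156523]
 [  0.           0.           1.        ]]
side [0.23517584 0.56011933 0.76814652] [-0.28364959  0.89160395 -0.33387458  0.11451236] [[439.12674569   0.         265.85388939]
 [  0.         439.12674569 189.89270058]
 [  0.           0.           1.        ]]
```

View pics/top0.png

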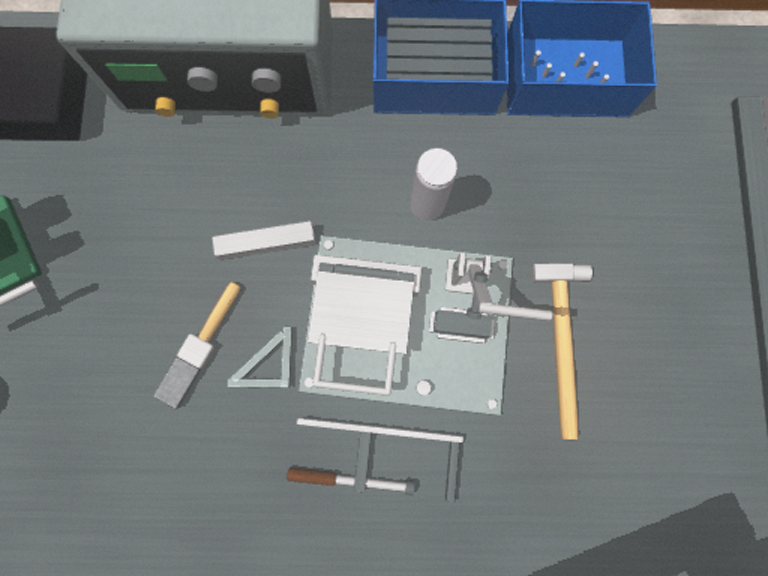

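View pics/side0.png

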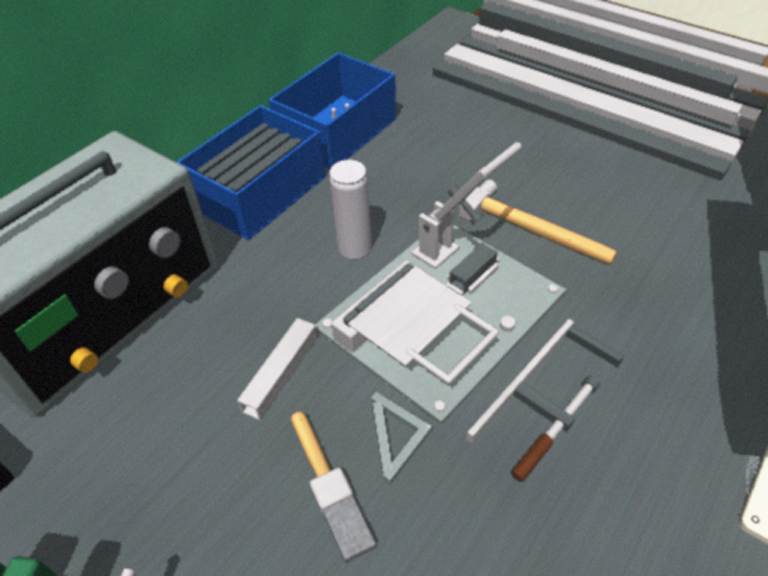

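The top view shows the jig's corners at about (322,237), (513,257), (501,414) and (301,390). The clamp rod runs from (483,307) to (553,314), and the handle's cross bar from (317,384) to (392,390). All of these are in 1.5x pixels.

```bash
python3 - <<'E'
from h import *
show('top0','c1',(190,150,170,140),4.5)
show('side0','c2',(200,80,190,210),3.6)
P=[px('top0',u/1.5,v/1.5,.012) for u,v in((322,237),(513,257),(501,414),(301,390))]
print(np.round(P,4)); 
for i in range(4): print(np.linalg.norm(P[i]-P[i-1]))
for u,v in((317,384),(392,390)): print('bar',px('top0',u/1.5,v/1.5,.065))
for u,v in((485,308),(520,311),(550,314)): print('rod',px('top0',u/1.5,v/1.5))
E
```

```text
[[ 0.6844  0.1563  0.012 ]
 [ 0.657  -0.1391  0.012 ]
 [ 0.4205 -0.1143  0.012 ]
 [ 0.4516  0.1796  0.012 ]]
0.23393662378942529
0.29659663929426766
0.23782386212271445
0.2955437162138016
bar [0.45992963 0.15112277 0.065     ]
bar [0.45298874 0.04722857 0.065     ]
rod [ 0.54698687 -0.05568094  0.21783896]
rod [ 0.5442764  -0.09667698  0.21611608]
rod [ 0.54106607 -0.13113546  0.21736481]
```

View pics/c1.png

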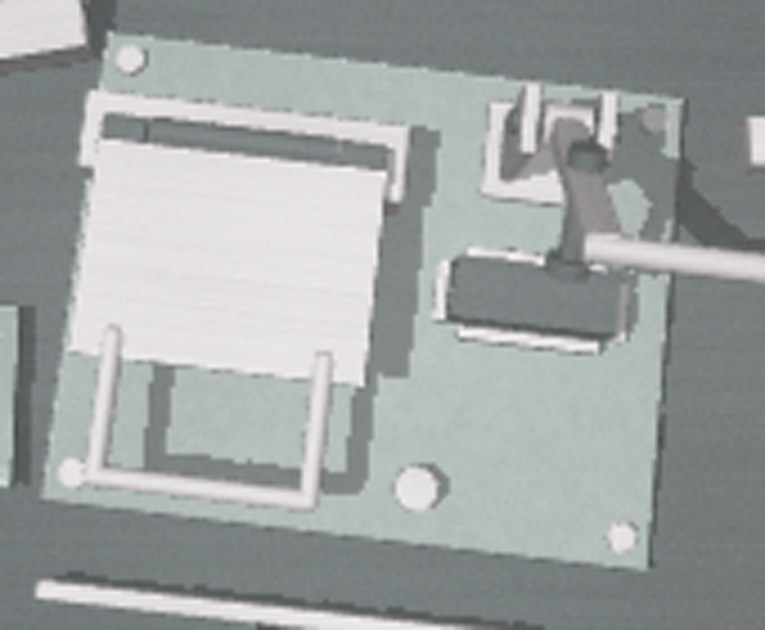

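View pics/c2.png

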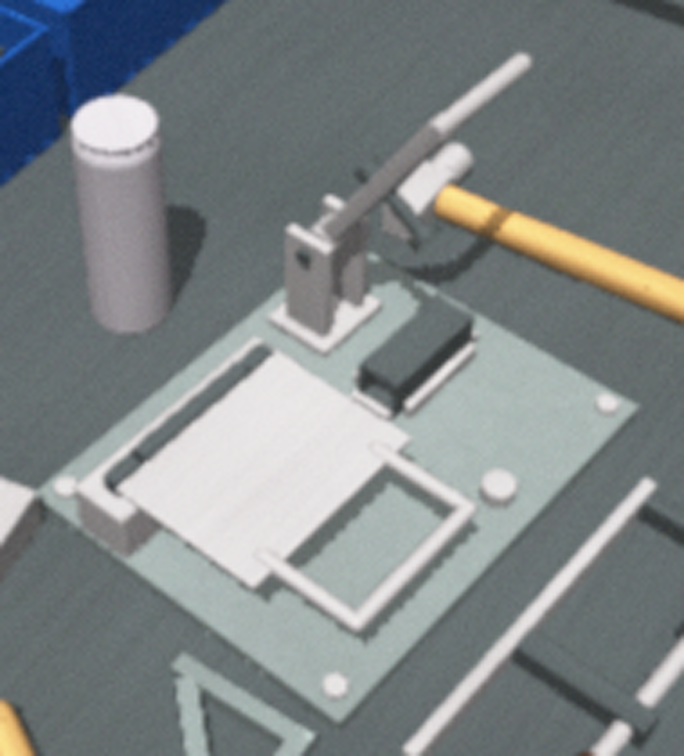

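```bash
cat >> h.py <<'E'
def fit():
    J=np.array([[.12,.15],[.12,-.15],[-.12,-.15],[-.12,.15]])
    P=np.array([px('top0',190+u/4.5,150+v/4.5,.012)[:2] for u,v in((109,35),(686,97),(648,570),(42,497))])
    jc=J.mean(0);pc=P.mean(0);H=(J-jc).T@(P-pc);th=np.arctan2(H[0,1]-H[1,0],H[0,0]+H[1,1])
    return th,pc,P
TH,C,PP=fit(); RM=np.array([[np.cos(TH),-np.sin(TH)],[np.sin(TH),np.cos(TH)]])
def j2w(x,y): return C+RM@[x,y]
def w2j(p): return RM.T@(np.asarray(p)[:2]-C)
E
python3 - <<'E'
from h import *
print(TH,C); print([w2j(p) for p in PP])
print('bar w',j2w(-.105,.07),'meas')
for u,v in((92,470),(312,496),(205,484)): print(w2j(px('top0',190+u/4.5,150+v/4.5,.065)))
c=np.load('pics/top0.npz')
for u,v in((325,206),(332,206.5),(340,207),(350,208),(360,209)):
    p=px('top0',u,v);print('rod',p,w2j(p))
print('grip predicted',j2w(.08-.15*np.cos(1.0),-.125))
for a in(1.0,.9,.95,1.05): print(a,.085+.15*np.sin(a),j2w(.08-.15*np.cos(a),-.125))
print('nut',w2j(px('top0',190+418/4.5,150+488/4.5,.024)))
print('ham',[w2j(px('top0',u/1.5,v/1.5)) for u,v in((563,300),(570,430),(545,272))])
print(R.from_quat(bot.get_obs()['tool_rot']).as_matrix())
E
```

```text
-0.10338767822313803 [0.55279205 0.02138592]
[array([0.11738842, 0.148834  ]), array([ 0.11984919, -0.14990231]), array([-0.11899454, -0.14868139]), array([-0.11824307,  0.1497497 ])]
bar w [0.45557698 0.10184852] meas
[-0.10281583  0.12172678]
[-0.10286449  0.01947769]
[-0.1031315   0.06914353]
rod [ 0.54562608 -0.05825308  0.21944216] [ 0.00109132 -0.07995331]
rod [ 0.5451649  -0.07075936  0.21770991] [ 0.0019233 -0.0924404]
rod [ 0.5445835  -0.08484949  0.21696493] [ 0.00279915 -0.10651529]
rod [ 0.5429573  -0.10204809  0.21773939] [ 0.00295659 -0.12378989]
rod [ 0.54121573 -0.11895681  0.21938152] [ 0.00296936 -0.14078806]
grip predicted [ 0.53885184 -0.10283873]
1.0 0.21122064772118448 [ 0.53885184 -0.10283873]
0.9 0.2024990364441225 [ 0.52672081 -0.10158004]
0.95 0.20701232571840605 [ 0.53267787 -0.10219813]
1.05 0.21511348383910256 [ 0.5452273  -0.10350023]
nut [-0.09294353 -0.03202142]
ham [array([ 0.06012542, -0.22641172]), array([-0.12840458, -0.24608199]), array([ 0.09859972, -0.19521565])]
[[ 4.50027241e-01 -8.93014420e-01 -8.53136485e-04]
 [-8.93012867e-01 -4.50028050e-01  1.66530657e-03]
 [-1.87107813e-03  1.24285380e-05 -9.99998249e-01]]
```

```bash
cat >> h.py <<'E'
def plan(tgt,yaw=None,n=8,nr=None):
    """rows to tgt; yaw=world angle of tool x (deg)"""
    s=bot.get_obs();M=R.from_quat(s['tool_rot']).as_matrix();p=s['eef_pos']
    y0=np.degrees(np.arctan2(M[1,0],M[0,0])); dy=0 if yaw is None else (yaw-y0+180)%360-180
    nr=nr or n; d=(np.asarray(tgt)-p)/n; out=[]
    for i in range(n):
        t=-dy/nr if i<nr else 0
        out.append([*np.round(M.T@d,4),round(t,2)]); M=M@R.from_euler('z',t,degrees=True).as_matrix()
    print('at',np.round(p,4),'yaw',round(y0,2),'clock',s['clock'],'F',np.round(s['ft_force'],2),'w',round(float(s['grip_width']),4))
    print(str(out))
E
python3 - <<'E'
from h import *
plan([.542,-.103,.285],np.degrees(TH),16,8)
E
```

```text
at [ 0.2248 -0.446   0.2415] yaw -63.25 clock 0.1 F [ 0.26 -0.29  0.72] w 0.0853
[[np.float64(-0.0102), np.float64(-0.0274), np.float64(-0.0027), np.float64(-7.17)], [np.float64(-0.0067), np.float64(-0.0284), np.float64(-0.0027), np.float64(-7.17)], [np.float64(-0.0031), np.float64(-0.029), np.float64(-0.0027), np.float64(-7.17)], [np.float64(0.0005), np.float64(-0.0292), np.float64(-0.0027), np.float64(-7.17)], [np.float64(0.0041), np.float64(-0.0289), np.float64(-0.0027), np.float64(-7.17)], [np.float64(0.0077), np.float64(-0.0282), np.float64(-0.0027), np.float64(-7.17)], [np.float64(0.0112), np.float64(-0.027), np.float64(-0.0027), np.float64(-7.17)], [np.float64(0.0145), np.float64(-0.0254), np.float64(-0.0027), np.float64(-7.17)], [np.float64(0.0175), np.float64(-0.0234), np.float64(-0.0027), 0], [np.float64(0.0175), np.float64(-0.0234), np.float64(-0.0027), 0], [np.float64(0.0175), np.float64(-0.0234), np.float64(-0.0027), 0], [np.float64(0.0175), np.float64(-0.0234), np.float64(-0.0027), 0], [np.float64(0.0175), np.float64(-0.0234), np.float64(-0.0027), 0], [np.float64(0.0175), np.float64(-0.0234), np.float64(-0.0027), 0], [np.float64(0.0175), np.float64(-0.0234), np.float64(-0.0027), 0], [np.float64(0.0175), np.float64(-0.0234), np.float64(-0.0027), 0]]
```

Call:
{"fn": "send_rows", "kwargs": {"increments": [[[-0.01,-0.027,-0.006,-7.2],[-0.007,-0.028,-0.006,-7.2],[-0.003,-0.029,-0.006,-7.2],[0,-0.029,-0.006,-7.2],[0.004,-0.029,-0.006,-7.2],[0.008,-0.028,-0.006,-7.2],[0.011,-0.027,-0.006,-7.2],[0.015,-0.025,-0.004,-7.2]]], "hand": -1}}

```text
clock: 0.9
eef_pos: [0.3812, -0.2674, 0.2843]
tool_rot: [0.999, -0.034, -0.004, -0.005]
ft_force: [1.0, 0.0, 0.3]
grip_width: 0.0854
```

```bash
sed -i 's/print(str(out))/print([[float(x) for x in r] for r in out])/' h.py; python3 - <<'E'
from h import *
plan([.542,-.103,.285],np.degrees(TH),8)
E
```

```text
at [ 0.3812 -0.2674  0.2843] yaw -3.84 clock 0.9 F [0.99 0.02 0.28] w 0.0854
[[0.0187, -0.0219, -0.0001, 0.26], [0.0186, -0.0219, -0.0001, 0.26], [0.0185, -0.022, -0.0001, 0.26], [0.0184, -0.0221, -0.0001, 0.26], [0.0183, -0.0222, -0.0001, 0.26], [0.0182, -0.0223, -0.0001, 0.26], [0.0181, -0.0224, -0.0001, 0.26], [0.018, -0.0224, -0.0001, 0.26]]
```

Call:
{"fn": "send_rows", "kwargs": {"increments": [[[0.021,-0.025,0,0.4],[0.021,-0.025,0,0.4],[0.021,-0.025,0,0.4],[0.02,-0.025,0,0.4],[0.02,-0.025,0,0.4],[0.02,-0.025,0,0.4],[0.02,-0.025,0,0],[0,0,0,0]]]}}

```text
clock: 1.7
eef_pos: [0.5447, -0.0947, 0.2808]
tool_rot: [0.999, -0.052, -0.007, -0.005]
ft_force: [0.4, -0.3, -0.0]
grip_width: 0.0855
```

```bash
python3 - <<'E'
from h import *
plan([.542,-.103,.204],np.degrees(TH),8)
c=snap('top','top1',(250,100,170,200),3)
for u,v in((340,207),(350,208),(360,209)): print(w2j(px('top1',u,v)),px('top1',u,v))
snap('side','side1',(200,20,230,210),3)
E
```

```text
at [ 0.5447 -0.0947  0.2808] yaw -5.97 clock 1.7 F [ 0.42 -0.3  -0.05] w 0.0855
[[-0.0001, 0.0012, 0.0096, -0.01], [-0.0001, 0.0012, 0.0096, -0.01], [-0.0001, 0.0012, 0.0096, -0.01], [-0.0001, 0.0012, 0.0096, -0.01], [-0.0001, 0.0012, 0.0096, -0.01], [-0.0001, 0.0012, 0.0096, -0.01], [-0.0001, 0.0012, 0.0096, -0.01], [-0.0001, 0.0012, 0.0096, -0.01]]
[ 0.00255578 -0.10619962] [ 0.544374   -0.08451038  0.21843967]
[ 0.002598   -0.12326931] [ 0.54265435 -0.10149328  0.21990668]
[-0.02127515 -0.10186162] [ 0.52111802 -0.07773611  0.36553585]
```

View pics/side1.png

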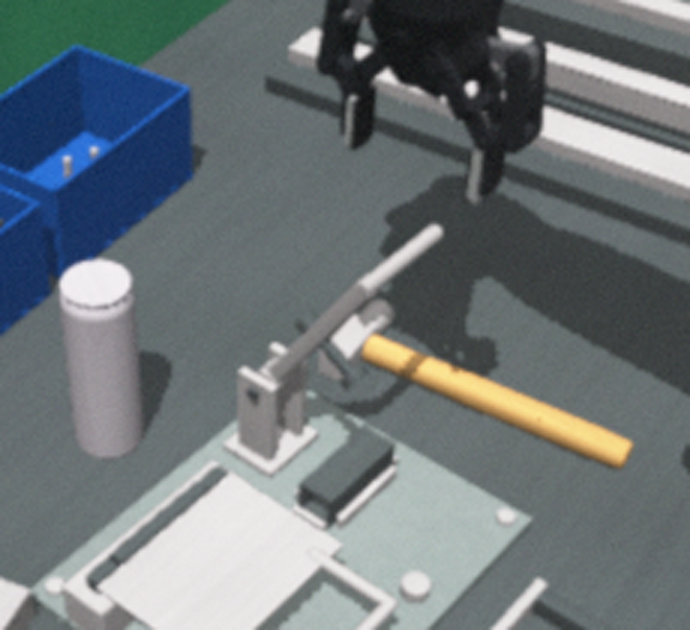

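The fingers straddle the rod from above: finger tips near (355,140) and (480,190), rod end near (435,232). I'll descend now.

Call:
{"fn": "send_rows", "kwargs": {"increments": [[[0,0.002,0.012,0],[0,0.002,0.012,0],[0,0.002,0.012,0],[0,0.001,0.012,0],[0,0.001,0.012,0],[0,0,0.01,0],[0,0,0.006,0],[0,0,0,0]]]}}

```text
clock: 2.6
eef_pos: [0.5327, -0.1118, 0.1977]
tool_rot: [0.998, -0.06, -0.011, -0.004]
ft_force: [-0.3, 0.1, -0.1]
grip_width: 0.0856
```

Call:
{"fn": "send_rows", "kwargs": {"increments": [[[0,0,0,0],[0,0,0,0],[0,0,0,0],[0,0,0,0],[0,0,0,0],[0,0,0,0],[0,0,0,0],[0,0,0,0]]], "hand": 1}}

```text
clock: 3.4
eef_pos: [0.5348, -0.1124, 0.1998]
tool_rot: [0.998, -0.059, -0.008, -0.004]
ft_force: [1.1, 0.2, -0.5]
grip_width: 0.0097
```

```bash
python3 - <<'E'
from h import *
plan([.542,-.103,.204],np.degrees(TH),8)
snap('side','side2',(200,20,230,210),3)
p=bot.get_obs()['eef_pos'];print(w2j(p)-[.08,-.08],np.arctan2(p[2]+.008-.085,-(w2j(p)[0]-.08)),np.hypot(p[2]+.008-.085,-(w2j(p)[0]-.08)))
E
```

```text
at [ 0.5348 -0.1124  0.1998] yaw -6.78 clock 3.4 F [ 1.07  0.24 -0.48] w 0.0097
[[0.0007, -0.0013, -0.0005, -0.11], [0.0007, -0.0013, -0.0005, -0.11], [0.0007, -0.0013, -0.0005, -0.11], [0.0008, -0.0013, -0.0005, -0.11], [0.0008, -0.0013, -0.0005, -0.11], [0.0008, -0.0013, -0.0005, -0.11], [0.0008, -0.0013, -0.0005, -0.11], [0.0008, -0.0013, -0.0005, -0.11]]
[-0.08406813 -0.05491402] 0.9702982983921481 0.14877908124248307
```

View pics/side2.png

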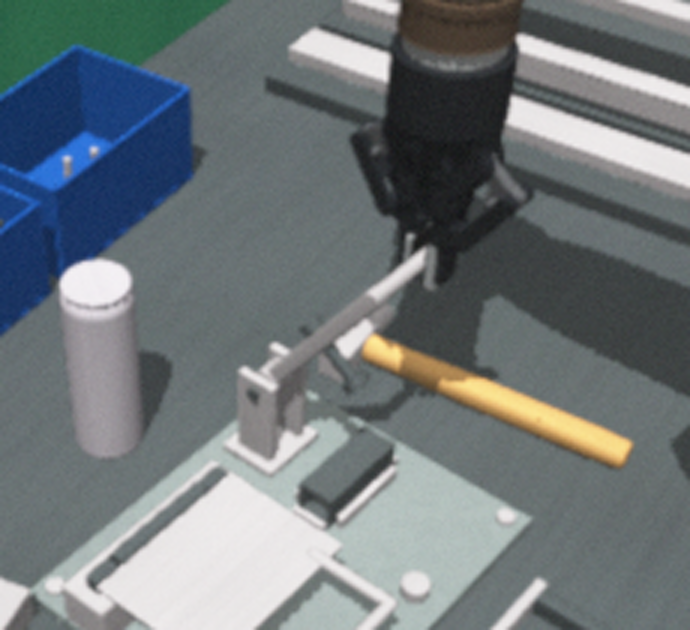

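```bash
cat >> h.py <<'E'
def cth():
    s=bot.get_obs();M=R.from_quat(s['tool_rot']).as_matrix();g=s['eef_pos']-.008*M[:,2]
    j=w2j(g);a=j[0]-.08;b=g[2]-.085; return np.arctan2(b,-a),np.hypot(a,b),j[1],s,M
def arc(dth,n=8):
    th,r,y,s,M=cth(); print('th',th,'r',r,'y',y,'F',s['ft_force'].round(1),'z',s['eef_pos'][2],'w',s['grip_width'],'tz',M[:,2].round(3),s['clock'])
    out=[]
    for i in range(n):
        t0=th+dth*i;t1=t0+dth
        d=np.array([*(RM@[-.15*(np.cos(t1)-np.cos(t0)),0]),.15*(np.sin(t1)-np.sin(t0))])
        out.append([float(x) for x in np.round(M.T@d,4)])
    print(out)
E
python3 -c "
from h import *
arc(-.06)"
```

```text
th 0.9710073644209415 r 0.14870545280075934 y -0.13496522964369845 F [ 1.2 -1.2 -0.2] z 0.19975082141015385 w 0.009984223549997768 tz [-0.015  0.008 -1.   ] 3.45
[[-0.0072, 0.0001, 0.0054], [-0.0068, 0.0001, 0.0058], [-0.0065, 0.0001, 0.0062], [-0.0061, 0.0001, 0.0066], [-0.0057, 0.0001, 0.007], [-0.0053, 0.0001, 0.0073], [-0.0048, 0.0001, 0.0076], [-0.0044, 0.0001, 0.0079]]
```

Call:
{"fn": "send_rows", "kwargs": {"increments": [[[-0.007,0,0.0055,0],[-0.007,0,0.006,0],[-0.0065,0,0.006,0],[-0.006,0,0.0065,0],[-0.0055,0,0.007,0],[-0.005,0,0.0075,0],[-0.005,0,0.0075,0],[-0.0045,0,0.008,0]]]}}

```text
clock: 4.25
eef_pos: [0.49, -0.1077, 0.1484]
tool_rot: [0.998, -0.059, 0.001, -0.002]
ft_force: [2.5, -2.4, 1.9]
grip_width: 0.0098
```

```bash
python3 -c "
from h import *
arc(-.06)"
```

```text
th 0.505027787091223 r 0.14759483171181303 y -0.1348982010836557 F [ 2.5 -2.4  1.9] z 0.14841113315744595 w 0.009759414656867808 tz [ 0.002  0.004 -1.   ] 4.25
[[-0.0041, 0.0001, 0.008], [-0.0036, 0.0001, 0.0082], [-0.0031, 0.0001, 0.0084], [-0.0026, 0.0001, 0.0086], [-0.0021, 0.0001, 0.0087], [-0.0016, 0.0001, 0.0089], [-0.001, 0.0, 0.0089], [-0.0005, 0.0, 0.009]]
```

Call:
{"fn": "send_rows", "kwargs": {"increments": [[[-0.004,0,0.008,0],[-0.0035,0,0.008,0],[-0.003,0,0.0085,0],[-0.0025,0,0.0085,0],[-0.002,0,0.009,0],[-0.0015,0,0.009,0],[-0.001,0,0.009,0],[-0.0005,0,0.008,0]]]}}

```text
clock: 5.05
eef_pos: [0.4702, -0.1056, 0.0737]
tool_rot: [0.998, -0.059, 0.001, -0.001]
ft_force: [2.4, -1.4, 2.8]
grip_width: 0.0102
```

```bash
python3 -c "
from h import *
arc(-.06)"
```

```text
th -0.02220715609008651 r 0.1490994052656482 y -0.1348716585527696 F [ 2.4 -1.4  2.8] z 0.07368923531688473 w 0.010174464758383846 tz [ 0.002  0.003 -1.   ] 5.05
[[0.0005, 0.0, 0.009], [0.001, 0.0, 0.0089], [0.0015, 0.0, 0.0089], [0.0021, -0.0, 0.0088], [0.0026, -0.0, 0.0086], [0.0031, -0.0, 0.0085], [0.0036, -0.0, 0.0082], [0.0041, -0.0, 0.008]]
```

Call:
{"fn": "send_rows", "kwargs": {"increments": [[[0,0,0.003,0],[0,0,0.003,0],[0,0,0.003,0],[0,0,0.003,0],[0,0,0.003,0],[0,0,0.003,0],[0,0,0.003,0],[0,0,0.003,0]]]}}

```text
clock: 5.85
eef_pos: [0.4704, -0.1057, 0.0704]
tool_rot: [0.998, -0.059, 0.005, -0.0]
ft_force: [-7.0, -0.1, 27.0]
grip_width: 0.0102
```

```bash
python3 -c "
from h import *
arc(-.06)
snap('side','side3',(200,20,230,210),3)"
```

```text
th -0.04452682878532684 r 0.1491183802206295 y -0.13493325700450717 F [-7.  -0.1 27. ] z 0.07036289935087928 w 0.010184443785914323 tz [ 0.011  0.    -1.   ] 5.85
[[0.0006, 0.0, 0.009], [0.0011, -0.0, 0.0089], [0.0016, -0.0, 0.0088], [0.0022, -0.0, 0.0087], [0.0027, -0.0, 0.0086], [0.0032, -0.0, 0.0084], [0.0037, -0.0, 0.0082], [0.0042, -0.0001, 0.008]]
```

View pics/side3.png

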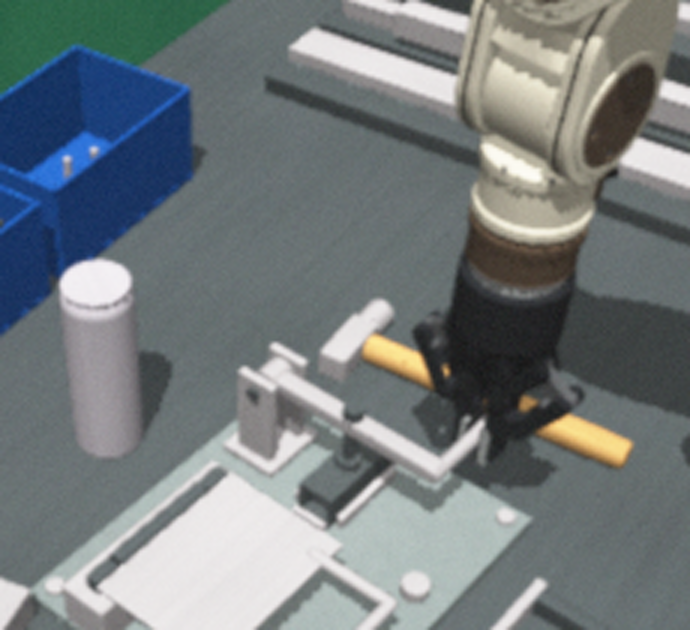

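The clamp arm lies level with its foot on the stub: foot near (350,450), wrist force risen to 27 N. I'll release it and go up.

Call:
{"fn": "send_rows", "kwargs": {"increments": [[[0,0,0,0],[0,0,0,0],[0,0,0,0],[0,0,0,0],[0,0,0,0],[0,0,0,0],[0,0,0,0],[0,0,0,0]]], "hand": -1}}

```text
clock: 6.7
eef_pos: [0.4643, -0.1033, 0.0665]
tool_rot: [0.998, -0.059, -0.001, -0.003]
ft_force: [0.2, -0.2, -0.0]
grip_width: 0.0852
```

Call:
{"fn": "send_rows", "kwargs": {"increments": [[[0,0,-0.01,0],[0,0,-0.012,0],[0,0,-0.012,0],[0,0,-0.012,0],[0,0,-0.012,0],[0,0,-0.012,0],[0,0,-0.012,0],[0,0,-0.01,0]]]}}

```text
clock: 7.5
eef_pos: [0.4642, -0.1038, 0.1659]
tool_rot: [0.998, -0.059, -0.001, -0.003]
ft_force: [0.6, 0.0, 0.1]
grip_width: 0.0854
```

```bash
python3 -c "
from h import *
p=j2w(-.105,.07);print(p)
plan([p[0]+.001,p[1],.13],np.degrees(TH),8)
snap('side','side4',(200,20,230,210),3)
snap('top','top4',(190,130,200,150),3.8)
for u,v in((292,212),(345,222),(320,205)): print(px('top4',u,v),w2j(px('top4',u,v)))
"
```

```text
[0.45557698 0.10184852]
at [ 0.4642 -0.1038  0.1659] yaw -6.81 clock 7.5 F [0.6  0.01 0.06] w 0.0854
[[-0.004, -0.0254, 0.0046, -0.11], [-0.0039, -0.0254, 0.0046, -0.11], [-0.0039, -0.0254, 0.0046, -0.11], [-0.0038, -0.0254, 0.0046, -0.11], [-0.0038, -0.0254, 0.0046, -0.11], [-0.0037, -0.0254, 0.0046, -0.11], [-0.0037, -0.0254, 0.0046, -0.11], [-0.0036, -0.0254, 0.0046, -0.11]]
[ 0.55705304 -0.01954865  0.04143961] [ 0.00846283 -0.04027624]
[ 0.54114951 -0.14570516 -0.00209033] [ 0.00566403 -0.16740041]
[ 0.57790001 -0.0867695   0.01042483] [ 0.03613592 -0.10498667]
```

View pics/side4.png

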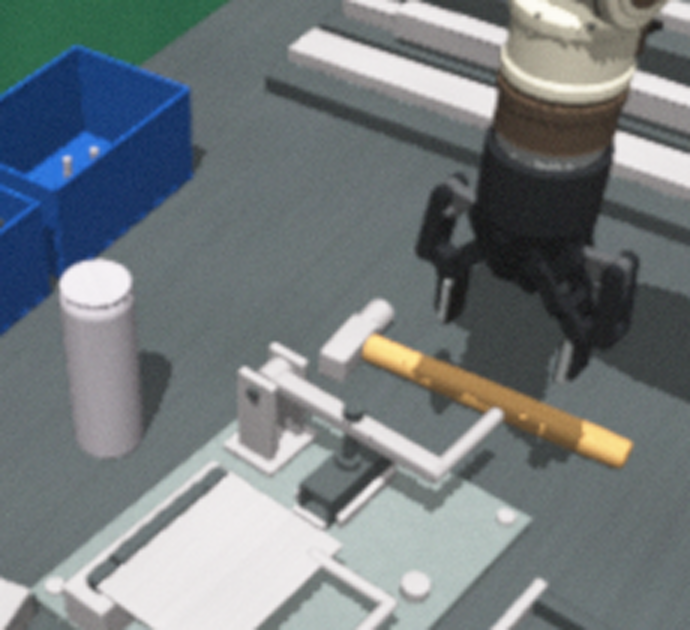

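View pics/top4.png

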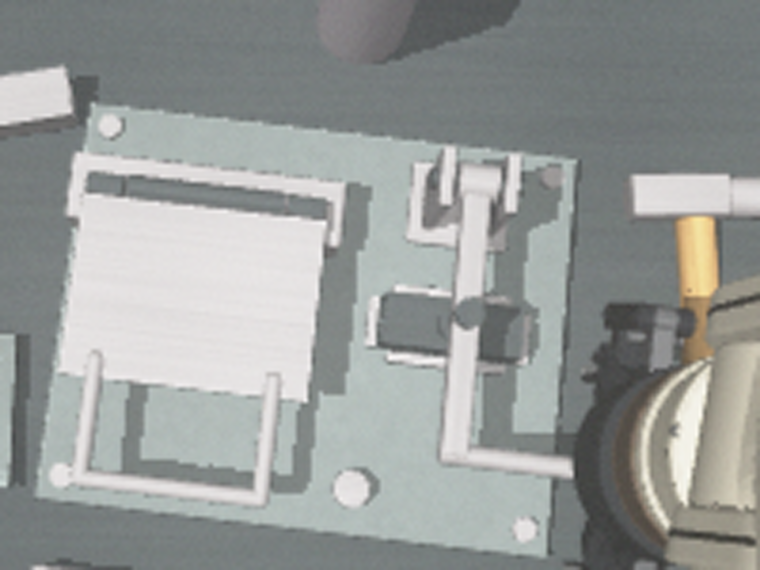

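Call:
{"fn": "send_rows", "kwargs": {"increments": [[[-0.003,-0.027,0.004,-0.2],[-0.003,-0.027,0.004,-0.2],[-0.003,-0.027,0.004,-0.2],[-0.003,-0.027,0.004,-0.2],[-0.003,-0.027,0.004,-0.1],[-0.003,-0.027,0.004,0],[-0.003,-0.027,0.004,0],[-0.003,-0.016,0.004,0]]], "hand": 0}}

```text
clock: 8.4
eef_pos: [0.4634, 0.1071, 0.1325]
tool_rot: [0.998, -0.055, -0.0, -0.002]
ft_force: [-0.8, -0.5, -0.4]
grip_width: 0.0426
```

```bash
python3 -c "
from h import *
for u,v in((460,440),(465,380),(470,280),(475,220),(500,459),(530,463)):
  p=px('top4',190+u/3.8,130+v/3.8);print(p[2].round(4),w2j(p).round(4))
p=j2w(-.105,.07)
plan([p[0]+.001,p[1],.052],np.degrees(TH),8)
snap('side','side5',(200,80,190,210),3.5)
"
```

```text
0.0922 [-0.0625 -0.0807]
0.0913 [-0.0303 -0.0807]
0.091 [ 0.0241 -0.0787]
0.0908 [ 0.0576 -0.0786]
0.0915 [-0.0699 -0.1029]
0.09 [-0.0701 -0.1192]
at [0.4634 0.1071 0.1325] yaw -6.29 clock 8.4 F [-0.75 -0.52 -0.36] w 0.0426
[[-0.0008, 0.0008, 0.0101, -0.05], [-0.0008, 0.0008, 0.0101, -0.05], [-0.0008, 0.0008, 0.0101, -0.05], [-0.0008, 0.0008, 0.0101, -0.05], [-0.0008, 0.0008, 0.0101, -0.05], [-0.0008, 0.0008, 0.0101, -0.05], [-0.0008, 0.0008, 0.0101, -0.05], [-0.0008, 0.0008, 0.0101, -0.05]]
```

View pics/side5.png

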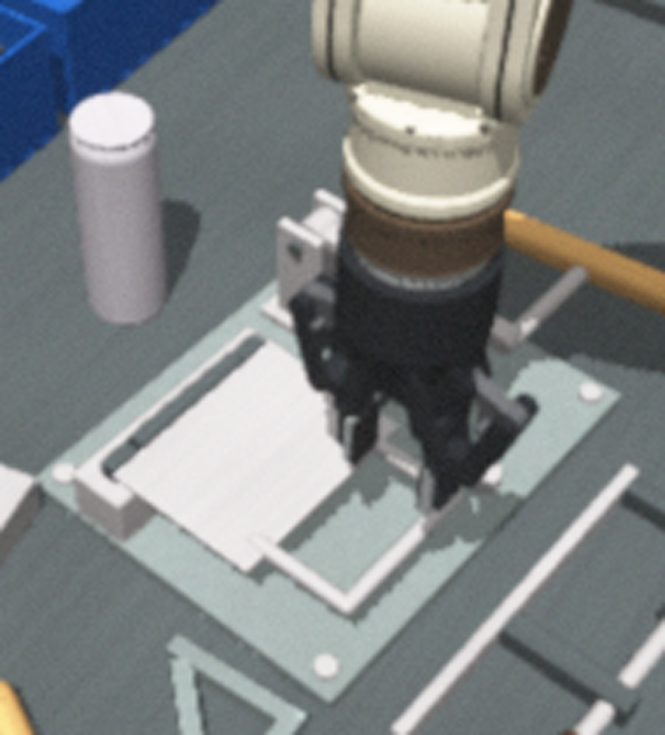

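The clamp arm reads level at 0.091 m along its length, so it is down. The gripper hangs above the handle with tips near (355,450) and (435,500). I'll descend onto the bar.

Call:
{"fn": "send_rows", "kwargs": {"increments": [[[-0.001,0.001,0.01,-0.3],[-0.001,0.001,0.012,0],[-0.001,0.001,0.012,0],[-0.001,0.001,0.012,0],[-0.001,0,0.012,0],[0,0,0.011,0],[0,0,0.008,0],[0,0,0,0]]]}}

```text
clock: 9.25
eef_pos: [0.4532, 0.1, 0.0464]
tool_rot: [0.999, -0.052, -0.004, -0.0]
ft_force: [-1.1, -0.8, -0.5]
grip_width: 0.0427
```

```bash
python3 -c "
from h import *
p=j2w(-.105,.07)
plan([p[0]+.001,p[1],.052],np.degrees(TH),8)
snap('side','side6',(200,80,190,210),3.5)
"
```

```text
at [0.4532 0.1    0.0464] yaw -6.0 clock 9.25 F [-1.08 -0.75 -0.48] w 0.0427
[[0.0004, -0.0003, -0.0007, -0.01], [0.0004, -0.0003, -0.0007, -0.01], [0.0004, -0.0003, -0.0007, -0.01], [0.0004, -0.0003, -0.0007, -0.01], [0.0004, -0.0003, -0.0007, -0.01], [0.0004, -0.0003, -0.0007, -0.01], [0.0004, -0.0003, -0.0007, -0.01], [0.0004, -0.0003, -0.0007, -0.01]]
```

View pics/side6.png

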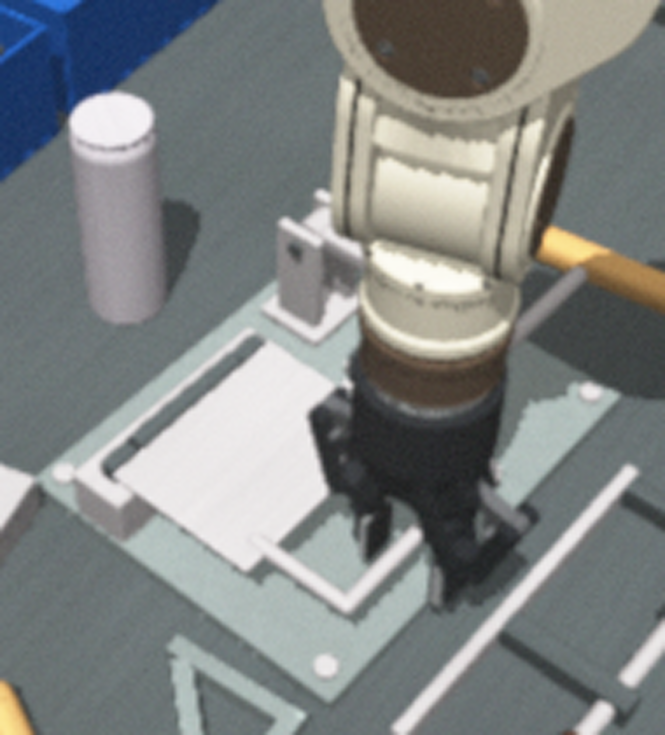

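The fingers straddle the bar, with one tip inside the bow near (375,550) and the other in front near (440,600). I'll come up 4 mm while closing.

Call:
{"fn": "send_rows", "kwargs": {"increments": [[[0.001,0,-0.002,0],[0,0,-0.002,0],[0,0,-0.001,0],[0,0,0,0],[0,0,0,0],[0,0,0,0],[0,0,0,0],[0,0,0,0]]], "hand": 1}}

```text
clock: 10.1
eef_pos: [0.4562, 0.0995, 0.0536]
tool_rot: [0.999, -0.053, -0.002, -0.0]
ft_force: [0.3, -1.5, -3.3]
grip_width: 0.0085
```

```bash
cat >> h.py <<'E'
def fth():
    s=bot.get_obs();M=R.from_quat(s['tool_rot']).as_matrix();g=s['eef_pos']-.008*M[:,2]
    j=w2j(g);a=j[0]-.06;b=g[2]-.06; return np.arctan2(b,-a),np.hypot(a,b),j[1],s,M
def farc(dth,n=8):
    th,r,y,s,M=fth(); print('th',round(th,4),'r',round(r,4),'y',round(y,4),'F',s['ft_force'].round(1),'p',s['eef_pos'].round(4),'w',round(float(s['grip_width']),4),'tz',M[:,2].round(3),s['clock'])
    yw=np.degrees(np.arctan2(M[1,0],M[0,0]));print('yaw err',yw-np.degrees(TH))
    out=[]
    for i in range(n):
        t0=th+dth*i;t1=t0+dth
        d=np.array([*(RM@[-.165*(np.cos(t1)-np.cos(t0)),0]),.165*(np.sin(t1)-np.sin(t0))])
        out.append([float(x) for x in np.round(M.T@d,4)])
    print(out)
E
python3 -c "
from h import *
farc(.05)
"
```

```text
th 0.0099 r 0.1641 y 0.0677 F [ 0.3 -1.5 -3.3] p [0.4562 0.0995 0.0536] w 0.0085 tz [-0.004  0.001 -1.   ] 10.1
yaw err -0.1133611823989904
[[0.0003, -0.0, -0.0082], [0.0007, -0.0, -0.0082], [0.0011, -0.0, -0.0082], [0.0015, -0.0, -0.0081], [0.0019, -0.0, -0.008], [0.0023, -0.0, -0.0079], [0.0027, -0.0, -0.0078], [0.0031, -0.0, -0.0077]]
```

Call:
{"fn": "send_rows", "kwargs": {"increments": [[[0,0,-0.008,0],[0.0005,0,-0.008,0],[0.001,0,-0.008,0],[0.0015,0,-0.008,0],[0.002,0,-0.008,0],[0.0025,0,-0.008,0],[0.0025,0,-0.008,0],[0.003,0,-0.0075,0]]]}}

```text
clock: 10.9
eef_pos: [0.4708, 0.098, 0.122]
tool_rot: [0.999, -0.053, -0.002, -0.0]
ft_force: [3.9, -0.1, -6.2]
grip_width: 0.0078
```

```bash
python3 -c "
from h import *
farc(.05)
"
```

```text
th 0.438 r 0.165 y 0.0677 F [ 3.9 -0.1 -6.2] p [0.4708 0.098  0.122 ] w 0.0078 tz [-0.004  0.    -1.   ] 10.9
yaw err -0.1024400512922723
[[0.0037, -0.0, -0.0074], [0.004, -0.0, -0.0072], [0.0044, -0.0, -0.007], [0.0047, -0.0, -0.0068], [0.0051, -0.0, -0.0065], [0.0054, -0.0, -0.0063], [0.0057, -0.0, -0.006], [0.006, -0.0, -0.0057]]
```

Call:
{"fn": "send_rows", "kwargs": {"increments": [[[0.0035,0,-0.0075,0],[0.004,0,-0.007,0],[0.0045,0,-0.007,0],[0.0045,0,-0.007,0],[0.005,0,-0.0065,0],[0.0055,0,-0.0065,0],[0.0055,0,-0.006,0],[0.006,0,-0.0055,0]]]}}

```text
clock: 11.7
eef_pos: [0.5099, 0.0939, 0.1777]
tool_rot: [0.999, -0.052, -0.005, -0.0]
ft_force: [1.2, 0.6, -6.9]
grip_width: 0.0074
```

```bash
python3 -c "
from h import *
farc(.05)
snap('side','side7',(200,50,190,210),3)
"
```

```text
th 0.8518 r 0.167 y 0.0677 F [ 1.2  0.6 -6.9] p [0.5099 0.0939 0.1777] w 0.0074 tz [-0.011  0.001 -1.   ] 11.7
yaw err -0.07324046246811555
[[0.0063, -0.0, -0.0053], [0.0065, -0.0, -0.005], [0.0068, -0.0, -0.0047], [0.007, -0.0, -0.0043], [0.0072, -0.0, -0.004], [0.0074, -0.0, -0.0036], [0.0076, -0.0, -0.0032], [0.0077, -0.0, -0.0029]]
```

View pics/side7.png

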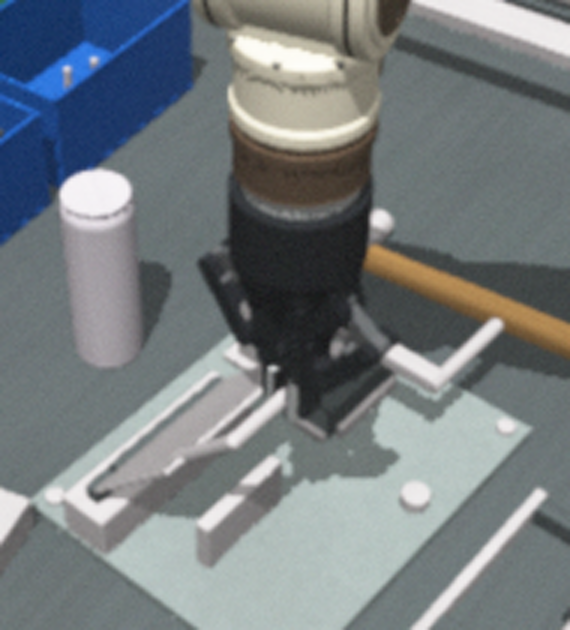

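The flap is rising in the fingers, and its edge leans up at about 0.85 rad. The clamp is still down and the nut is in place at (415,495).

Call:
{"fn": "send_rows", "kwargs": {"increments": [[[0.0065,0,-0.0045,0],[0.0065,0,-0.0045,0],[0.007,0,-0.004,0],[0.007,0,-0.004,0],[0.007,0,-0.0035,0],[0.0075,0,-0.0035,0],[0.0075,0,-0.003,0],[0.0075,0,-0.0025,0]]]}}

```text
clock: 12.55
eef_pos: [0.5657, 0.0881, 0.213]
tool_rot: [0.999, -0.052, -0.009, -0.001]
ft_force: [-4.0, 0.1, 4.5]
grip_width: 0.0076
```

```bash
python3 -c "
from h import *
farc(.04)
"
```

```text
th 1.2477 r 0.1698 y 0.0677 F [-4.   0.1  4.5] p [0.5657 0.0881 0.213 ] w 0.0076 tz [-0.018  0.003 -1.   ] 12.55
yaw err -0.002286660255204964
[[0.0063, -0.0, -0.0021], [0.0063, -0.0, -0.0018], [0.0064, -0.0, -0.0016], [0.0065, -0.0, -0.0013], [0.0065, -0.0, -0.0011], [0.0066, -0.0, -0.0008], [0.0066, -0.0, -0.0005], [0.0066, -0.0, -0.0003]]
```

Call:
{"fn": "send_rows", "kwargs": {"increments": [[[0.007,0,-0.0015,0],[0.007,0,-0.0015,0],[0.007,0,-0.001,0],[0.006,0,-0.0005,0],[0.006,0,-0.0005,0],[0.005,0,0,0],[0.004,0,0,0],[0.003,0,0,0]]]}}

```text
clock: 13.35
eef_pos: [0.6202, 0.0824, 0.2239]
tool_rot: [0.999, -0.052, -0.002, -0.002]
ft_force: [-3.0, -0.4, 4.4]
grip_width: 0.0077
```

```bash
python3 -c "
from h import *
farc(.04)
snap('side','side8',(180,30,210,230),3)
snap('top','top8',(180,110,200,150),3.8)
"
```

```text
th 1.5755 r 0.172 y 0.0676 F [-3.  -0.4  4.4] p [0.6202 0.0824 0.2239] w 0.0077 tz [-0.003  0.003 -1.   ] 13.35
yaw err -0.0595949245957863
[[0.0066, -0.0, 0.0001], [0.0066, -0.0, 0.0004], [0.0066, -0.0, 0.0007], [0.0065, -0.0, 0.0009], [0.0065, -0.0, 0.0012], [0.0064, -0.0, 0.0014], [0.0064, -0.0, 0.0017], [0.0063, -0.0, 0.002]]
```

View pics/side8.png

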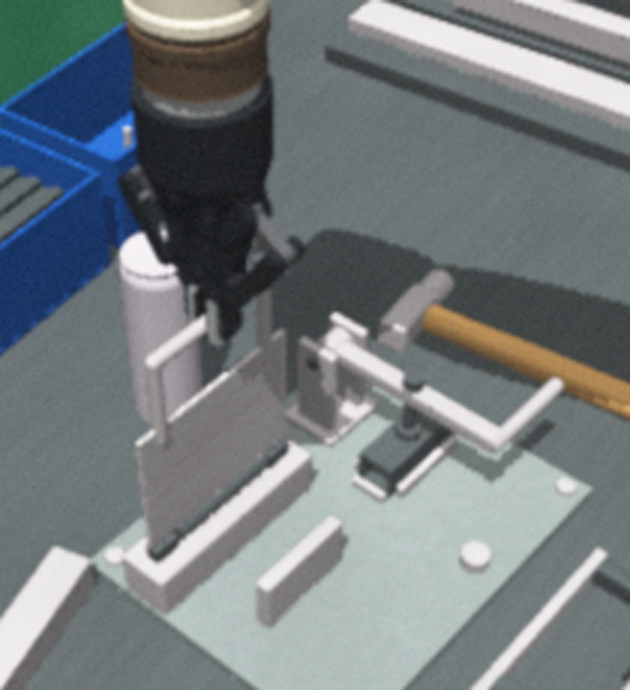

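View pics/top8.png

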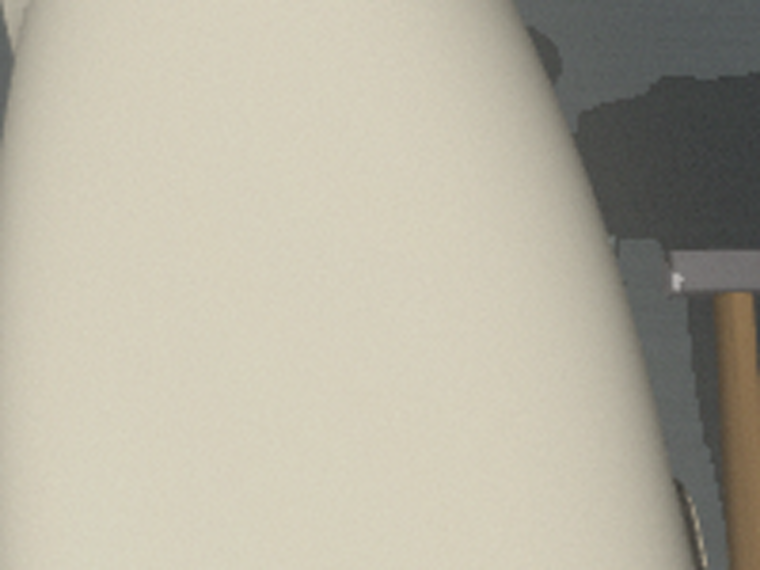

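```bash
cat >> h.py <<'E'
def pangle(tag):
    pts=[]
    poly=np.array([(155,455),(275,360),(275,440),(165,525)])/3+[180,30]
    m=np.zeros((384,512),np.uint8);cv2.fillPoly(m,[np.round(poly).astype(np.int32)],1)
    P=np.array([px(tag,u,v) for v,u in zip(*np.nonzero(m))]);
    for _ in range(4):
        c=P.mean(0);n=np.linalg.svd(P-c)[2][2];d=(P-c)@n;P=P[abs(d)<max(2.5*d.std(),.001)]
    if n[:2]@RM[:,0]>0:n=-n   # facing front
    nx=RM.T@n[:2]
    # plate normal on top face: at th=0 normal=+z; th=90 -> +x ; front face = underside => -n
    print('N',len(P),'n jig',nx.round(4),n[2].round(4),'std',d.std().round(4),'flap angle',np.arctan2(-nx[0],-n[2]),'mean x,z',w2j(c).round(4),c[2].round(4))
E
python3 -c "
from h import *
pangle('side8')
s=fth();print(s[:3],s[3]['clock'],s[3]['ft_force'],s[3]['joint_vel'])
"
```

```text
N 1043 n jig [-1.e+00 -9.e-04] -0.0039 std 0.0007 flap angle 1.566933591294532 mean x,z [0.0608 0.069 ] 0.1093
(np.float64(1.5759015203047109), np.float64(0.17196918002204298), np.float64(0.06766052330825464)) 13.45 [-1.49941934  0.08192151  5.09859289] [ 0.00315525 -0.01143972 -0.01487171  0.00106594  0.00117196  0.00181015]
```

A plane fit to the plate gives 1.567 rad. I'll hold and check for drift.

Call:
{"fn": "send_rows", "kwargs": {"increments": [[[0,0,0,0],[0,0,0,0],[0,0,0,0],[0,0,0,0],[0,0,0,0],[0,0,0,0],[0,0,0,0],[0,0,0,0]]]}}

```text
clock: 14.25
eef_pos: [0.6199, 0.0825, 0.224]
tool_rot: [0.999, -0.052, -0.001, -0.001]
ft_force: [-1.6, -0.4, 3.8]
grip_width: 0.0072
```

```bash
python3 -c "
from h import *
snap('side','side9',(180,30,210,230),3)
pangle('side9');farc(.04)
for u,v in ((345,340),(380,362),(440,403),(480,432),(495,437),(530,410)):
  p=px('side9',180+u/3,30+v/3);print(p[2].round(4),w2j(p).round(4))
"
```

```text
N 1050 n jig [-1.     -0.0014] -0.0049 std 0.0007 flap angle 1.5659017624756177 mean x,z [0.0608 0.0692] 0.1096
th 1.5735 r 0.1719 y 0.0677 F [-2.6 -0.3  3.5] p [0.6199 0.0825 0.2239] w 0.0078 tz [-0.003  0.003 -1.   ] 14.3
yaw err -0.04591809691942217
[[0.0066, -0.0, 0.0001], [0.0066, -0.0, 0.0004], [0.0066, -0.0, 0.0007], [0.0065, -0.0, 0.0009], [0.0065, -0.0, 0.0012], [0.0064, -0.0, 0.0014], [0.0064, -0.0, 0.0017], [0.0063, 0.0, 0.0019]]
0.0921 [ 0.0733 -0.0832]
0.0907 [ 0.0394 -0.0827]
0.0929 [-0.0207 -0.0752]
0.0928 [-0.0589 -0.0704]
0.0898 [-0.0683 -0.0759]
0.086 [-0.0703 -0.1176]
```

View pics/side9.png

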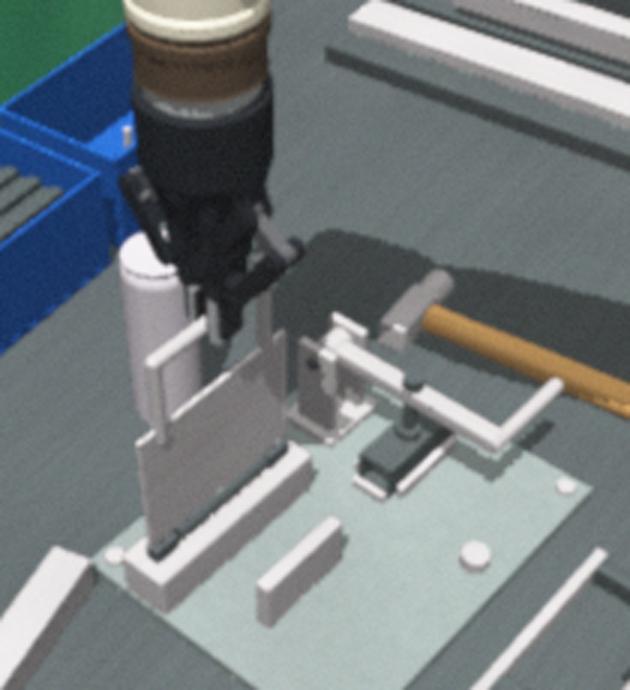

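The picture shows the flap upright, its plate edge running from (140,440) to (150,545), with the fingers on the bar at (215,325). The clamp arm is level with its foot on the stub at (408,430), and the nut is at (475,555). The pose is steady, so I'm handing the job in.

```bash
python3 -c "
from h import *
print(order.job_done())
"
```

```text
the job is handed in; nothing more can be done
None
```

I closed the clamp onto the stub, then swung the flap up by its bow handle and handed the job in with the gripper still holding it. No verdict is reported, so these are my own last checks, taken before hand-in at about 14.3 s:

- **Flap:** A plane fit to the plate gave 1.566–1.567 rad on two pictures about 0.9 s apart. The arm pose gave 1.574 rad. It stayed still, with the fingers closed on the bar.
- **Clamp:** The arm's top read level in the top view at about 0.091 m after I pressed the clamp down to 27 N. In the last picture it was still on the stub; heights along the arm scattered between 0.090 and 0.093 m.
- **Stub and other things:** In the last picture the stub sat in its nest, and the nut, hammer and can looked unmoved. I did not measure how far any of them had shifted. The wire brush, the square and most of the bar clamp were out of that picture.
- **Disagreement:** At the end the tool sat about 7 mm higher than the bar should be, so the bar probably shifted a little toward the fingertips. The gripper read 7–8 mm on the 10 mm bar, and it had also read about 2 mm low on the clamp rod. The hold stayed steady despite both.

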